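# Close the coffee-pod keeper and snap its cap on

### The job

Close the coffee-pod keeper: lower its open wooden lid gently all the way down onto the box, then fit the red cap over the steel stud that comes up through the lid's notch and press it straight down until it clicks and sits fully home. Keep pressing down on the cap after the click, and finish like that, with the fingers still on the cap and pushing it firmly down. Leave everything else where it is.

Things in the scene. Friction and masses are not known exactly. Their poses are not given: they have to be found in the camera images.
- keeper: White box for coffee pods with a wooden lid, fixed to the worktop. 150 mm deep (its x) by 180 mm wide (its y); the shut lid's upper face is 66 mm up. Origin: centre of its underside, on the worktop. x points from its front (stud side, to the robot's right) to its back (hinge side, to the left), z up. The steel stud stands on its centre line, 55 mm in front of the origin.
- lid (a joint): Lid angle in rad: 0 = shut on its stop, grows as the front edge rises, at most 1.45. A friction hinge holds it at any angle; about 3 N on lid_pad moves it. The lid is a wooden plate 180 mm wide, 8 mm thick, reaching 157 mm forward from the hinge line; the middle of its front edge has a notch for the stud, 32 mm wide, 39 mm long.
- lid_hinge (a point): Middle of the lid's hinge line at the back of the box, 62 mm above the worktop. The hinge line runs along the keeper's y.
- lid_pad (a point): Point on the outer (upper) face of the lid, on its centre line, 95 mm from the hinge line and 4 mm out from the hinge plane: a good place to push the lid down with closed fingertips. Its z is the outward normal of that face; it moves with the lid.
- stud_seat (a point): Centre of the flat top of the stud's steel collar (28 mm across, 68 mm above the worktop, 2 mm above the shut lid), on which the cap finally sits; z up along the stud. Above it the stud is 15 mm thick and 20 mm tall, tapering to 8 mm over its last 6 mm; four sprung brass balls, 9.5 mm above this point, stick out to 23 mm across.
- cap: Loose red snap cap, 30 g, upright. Flange 44 mm across, 4.5 mm high; above it a ribbed grip 33 mm across, top closed at 31.5 mm. Mouth in its underside 18 mm across. Origin: centre of its underside, z up. On the stud it meets the balls about 14 mm above its seat; a push of about 10 N gets it past them, the force drops as it clicks, then its underside comes to rest on the collar.
- cap_foot (a point): Centre of the cap's underside (same point as cap); coincides with stud_seat when the cap is fully home.
- timer: White and red kitchen timer, 65 mm across, 61 mm tall; bystander. Origin: centre of its underside.
- sugar_jar: Sugar jar with red lid, 68 mm across, 100 mm tall; bystander. Origin: centre of its underside.
- mug: White mug with a diamond pattern, 83 x 116 mm, 94 mm tall; bystander. Origin: centre of its underside.
- spice_jar: Spice jar with a mustard yellow lid, 44 mm across, 100 mm tall; bystander. Origin: centre of its underside.
- tea_light: Small candle in a grey cup, 38 mm across, 15 mm tall; bystander. Origin: centre of its underside.
- pod_a: Black coffee pod with a red top, 51 mm across, 44 mm tall, standing inside the keeper; stays there. Origin: centre of its underside.
- pod_b: White coffee pod with a yellow top, 51 mm across, 44 mm tall, standing inside the keeper; stays there. Origin: centre of its underside.

How it is judged:
By the outcome, as a careful person would: the job done as asked, in the order asked, and still so for the second after the job is handed in, while the arm keeps its last pose, push and grip.
It also fails if it takes over 64 s, if anything falls off the work surface, if the arm or the gripper's body presses on something with over 40 N, if the wrist force passes 120 N, or if a joint passes its speed limit or range.

### The arm

A 6-joint arm with a two-finger parallel gripper is mounted at the origin on a cart in front of the work surface, level with it; the furniture and walls round the work are solid. World frame = base frame: x ahead of the robot, y to its left, z up, the work surface at z = 0. Lengths are in m, angles in rad, forces in N, time in s.
With the tool pointing down it reaches from about 0.35 to 0.775 m from the base axis. Payload 5.5 kg.
Tool frame: the origin (TCP) lies midway between the tips of the shut fingers; the grasp point (between the pads) lies 19 mm behind it (env.hold_point_z is the distance from the TCP to the grasp point, in m); z points along the fingers, y is the line along which they close (so a half turn about z gives the same grasp; the last joint's range is limited). The gripper opens to 85 mm and grips with 20 to 120 N. Pads are 22 mm wide; open, the fingers measure 114 mm over their backs; the gripper's body (76 mm by 85 mm) begins 54 mm behind the grasp point. The pads swing forward as they close: fully open they stand 13 mm farther back than shut.
Start: joints at [-1.366, 0.313, 0.046, 1.304, 0, 1.431], TCP at [0.194, -0.541, 0.193] pointing down, gripper open.
Joint ranges: [-2.76, 2.76], [-0.86, 1.69], [-1.03, 1.26], [-2.2, 2.34], [-1.47, 1.5], [-3.14, 3.14]. Speed limits (rad/s): [2.57, 2.57, 3.14, 3.14, 3.14, 3.14].

### API

Orientations are given as a unit quaternion [w, x, y, z].
In Python, from workcell import env, read_camera gives the robot as it stands. The module is installed in compiled form; this text tells all that it offers.
- The arm moves only by the tool carry_out, never from a script. Its argument "moves" is a list of rows, each an object of numbers: "tx", "ty", "tz": the shift along the world's x, y, z in cm; "wx", "wy", "wz": the turn, a rotation vector about the world's x, y, z in rad; "claw": the closure, from -1 (fully open) to 1 (shut). A call has 1 to 8 rows; each row shifts and turns the commanded pose from where the row before left it; what a row does not reach is not made up. A row lasts 1/8 s, in which the tool goes at most 62.5 mm and 10.7 degrees, less where a joint would pass 70% of its speed; a pose out of reach is approached as far as the arm can. A call is refused whole if a number of a shift passes 6.25 or a number of a turn 0.188, either way. A call with a gripper value outside its range is refused whole. The fingers move at their own pace and stop on an object; "newtons" is the grip in N (left out, the last holds). Time passes only in rows, so rows that do not move let the fingers close. It gives the time, the measured TCP pose, the force, the opening and the grip force at its end, in the units of the state.
- env.get_state(): the state, without advancing time (a new reading comes with each control period).
- read_camera(name): name is "scene" or "top"; returns a dict with "image" (400x640x3 uint8, blue, green, red), "z_map" (400x640 float32, m along the optical axis (not along the pixel's ray), 0 where there is no reading), "fx", "fy", "cx", "cy" (pixels), "camera_from_world" (4x4, takes a point from world to camera coordinates). Camera axes: x right, y down, z forward; pixel columns grow to the right and rows downward; lengths in m; the calibration is good to about 2 mm. A picture is of the moment at which its call begins.
- env.hand_in(): hands the job in; it is judged then, once.
The state is a dict: "clock": time; "joint_pos": joint angles; "qvel": joint speeds; "tau": joint torques, N m; "tcp_pos": TCP position; "orientation": TCP orientation; "wrist_force": force on the tool from outside, world axes, zero at the start; "ft_torque": the same for the moment, N m; "finger_gap": finger opening in m; "grip_force": force on a finger pad.
Only numpy, scipy, OpenCV 4.12 (cv2) and the standard library are available. Lean on these libraries where they do the work, as an engineer would, in place of code of your own. Each camera call takes 0.05 s, during which the arm holds its last target. There are 200 camera calls.

## Working session

There is one attempt and no reset: what is moved stays moved. The work goes in short steps, Python scripts to look and compute and a tool call to move; the robot and the scene stay as the last step left them, time stands still between calls to the robot, and variables do not carry over. Pictures are saved under pics/ and viewed, at most 10 in all, crops included, and the job is handed in when it is done.

Besides the shell and the picture viewer there is one more tool, called after "Request:" in YAML: its name, and indented under it one key for each argument. carry_out: Moves the arm, as the interface text tells. Its arguments: {"type":"object","properties":{"moves":{"type":"array","items":{"type":"object","properties":{"tx":{"type":"number"},"ty":{"type":"number"},"tz":{"type":"number"},"wx":{"type":"number"},"wy":{"type":"number"},"wz":{"type":"number"},"claw":{"type":"number"}}}},"newtons":{"type":"number"}},"required":["moves"]}

```bash
mkdir -p pics; cat > h.py <<'E'
import numpy as np, cv2
from workcell import env, read_camera
def pts(c):
    z=c["z_map"]; v,u=np.mgrid[:400,:640]
    P=np.stack([(u-c["cx"])/c["fx"]*z,(v-c["cy"])/c["fy"]*z,z,np.ones_like(z)],-1)
    W=P@np.linalg.inv(c["camera_from_world"]).T
    W=W[...,:3]; W[z==0]=np.nan
    return W
def ray(c,u,v,h):
    M=np.linalg.inv(c["camera_from_world"]); d=M[:3,:3]@np.array([(u-c["cx"])/c["fx"],(v-c["cy"])/c["fy"],1]); o=M[:3,3]
    return o+d*(h-o[2])/d[2]
E
python3 - <<'E'
from h import *
s=env.get_state(); print({k:np.round(v,3) for k,v in s.items()}, env.hold_point_z)
for n in("scene","top"):
    c=read_camera(n); cv2.imwrite(f"pics/{n}0.png",c["image"]); np.savez(f"{n}0.npz",**c)
    print(n,np.round(np.linalg.inv(c["camera_from_world"]),3),c["fx"],c["cx"])
    W=pts(c); hsv=cv2.cvtColor(c["image"],cv2.COLOR_BGR2HSV)
    m=(((hsv[...,0]<8)|(hsv[...,0]>172))&(hsv[...,1]>140)&(hsv[...,2]>70)).astype(np.uint8)
    k,l,st,ce=cv2.connectedComponentsWithStats(m)
    for i in range(1,k):
        if st[i,4]>60: print(st[i],ce[i].round(1),np.nanmedian(W[l==i],0).round(3),np.nanmax(W[l==i][:,2]).round(3))
E
```

```text
{'clock': np.float64(0.0), 'joint_pos': array([-1.366,  0.314,  0.045,  1.304, -0.   ,  1.431]), 'qvel': array([ 0.   , -0.   ,  0.001,  0.002,  0.   ,  0.   ]), 'tau': array([ 1.0000e-03, -4.8063e+01,  2.9853e+01,  1.9000e-02, -0.0000e+00,
       -0.0000e+00]), 'tcp_pos': array([ 0.194, -0.541,  0.192]), 'orientation': array([-0.001,  0.985,  0.172, -0.   ]), 'wrist_force': array([-0.612,  0.841, -0.192]), 'ft_torque': array([-0.06 , -0.024,  0.024]), 'grip_force': np.float64(0.0), 'finger_gap': np.float64(0.086)} 0.0187
scene [[ 0.488 -0.378  0.787 -0.562]
 [-0.873 -0.203  0.443 -0.66 ]
 [-0.008 -0.903 -0.429  0.703]
 [ 0.     0.     0.     1.   ]] 492.38684778539096 318.5805267276666
[272 130  36  16 120] [291.9 135.5] [0.775 0.187 0.17 ] 0.179
[303 132  25  21 197] [317.3 143. ] [0.824 0.118 0.134] 0.177
[294 226  18   8  96] [302.3 229.4] [ 0.412 -0.062  0.055] 0.059
[389 227  25  16 268] [401.1 235.3] [ 0.432 -0.327  0.101] 0.104
[415 232  17  16 202] [423.2 239.9] [ 0.567 -0.344  0.021] 0.037
top [[-0.022 -0.997  0.069  0.489]
 [-1.     0.023  0.008 -0.017]
 [-0.01  -0.069 -0.998  1.312]
 [ 0.     0.     0.     1.   ]] 387.0576707280607 319.96031763774465
[414 190  13  12 130] [419.8 195.6] [ 0.575 -0.337  0.028] 0.038
[414 229  18  17 206] [422.6 237.6] [ 0.439 -0.323  0.101] 0.106
```

View pics/scene0.png

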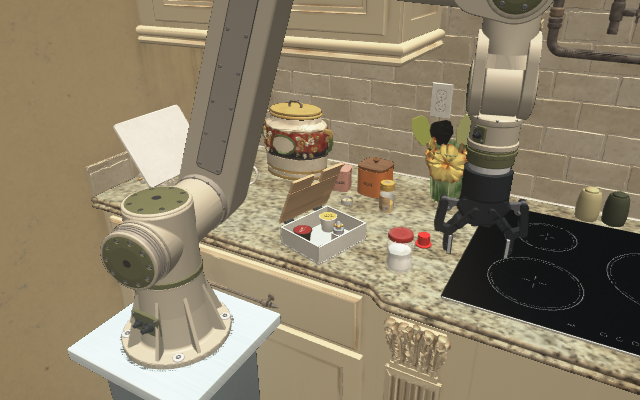

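View pics/top0.png

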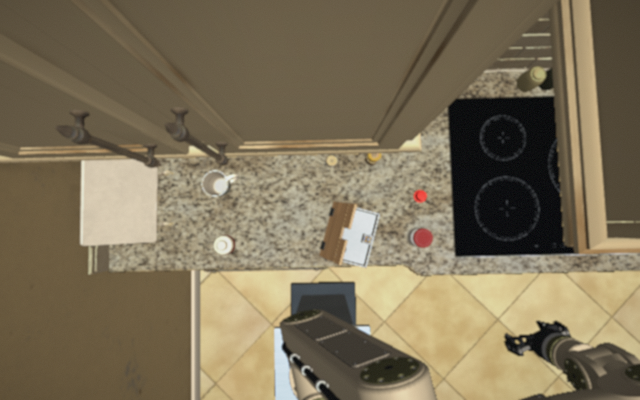

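The scene view shows the open keeper near (323,230), the red cap at (423,240) and the sugar jar at (400,250). In the top view the keeper is near (350,235), the cap at (420,196) and the sugar jar at (422,238).

```bash
python3 - <<'E'
from h import *
T=[]
for n,(a,b,x,y) in dict(scene=(150,275,265,465),top=(140,280,300,450)).items():
    c=np.load(f"{n}0.npz"); W=pts(c); im=c["image"]
    T.append(cv2.resize(im[a:b,x:y],(800,300 if 0 else int(800*(b-a)/(y-x))),interpolation=cv2.INTER_CUBIC)[:600])
    R=W[a:b,x:y].reshape(-1,3); col=im[a:b,x:y].reshape(-1,3).astype(int)
    near=(np.hypot(R[:,0]-.45,R[:,1]+.11)<.17)
    # lid: brownish
    hsv=cv2.cvtColor(im,cv2.COLOR_BGR2HSV)[a:b,x:y].reshape(-1,3)
    lid=near&(R[:,2]>.075)&(hsv[:,1]>60)&(hsv[:,0]>5)&(hsv[:,0]<25)
    L=R[lid]; 
    for _ in range(3):
        m=L.mean(0); u,s,vt=np.linalg.svd(L-m,full_matrices=False); d=(L-m)@vt[2]; L=L[abs(d)<.006]
    print(n,"lid",len(L),m.round(4),"normal",vt[2].round(4),"std",d.std().round(4),"max",L.max(0).round(3),"min",L.min(0).round(3))
    # rim
    rim=near&(R[:,2]>.045)&(R[:,2]<.066)&(hsv[:,1]<45)&(hsv[:,2]>120)
    Q=R[rim]; print("rim",len(Q),np.median(Q[:,2]).round(4),cv2.minAreaRect(Q[:,:2].astype(np.float32)*1000))
    # all near points white, any height for box
    m=np.hypot(W[...,0]-.575,W[...,1]+.338)<.035
    q=W[m&(W[...,2]>.008)]; t=q[q[:,2]>.026]; print("cap",q[:,:2].min(0).round(4),q[:,:2].max(0).round(4),"top",t.mean(0).round(4),cv2.minEnclosingCircle(t[:,:2].astype(np.float32)))
cv2.imwrite("pics/sc1.png",T[0]); cv2.imwrite("pics/tc1.png",T[1][:600])
E
```

```text
scene lid 1619 [ 0.46   -0.0578  0.1449] normal [-0.2572 -0.8794 -0.4006] std 0.0015 max [ 0.559 -0.006  0.21 ] min [ 0.371 -0.11   0.075]
rim 1020 0.0543 ((454.83538818359375, -97.22126007080078), (161.0865936279297, 183.50253295898438), 73.52098083496094)
cap [ 0.5568 -0.3578] [ 0.5943 -0.3225] top [ 0.5738 -0.3426  0.0319] ((0.5765476822853088, -0.3404194414615631), 0.017991038039326668)
top lid 1283 [ 0.4666 -0.0553  0.1497] normal [0.2528 0.8736 0.4158] std 0.0014 max [0.56  0.    0.211] min [ 0.374 -0.11   0.075]
rim 225 0.0579 ((455.43951416015625, -94.94100952148438), (159.991455078125, 179.779052734375), 73.71060943603516)
cap [ 0.5465 -0.3729] [ 0.6038 -0.3246] top [ 0.5751 -0.3626  0.7269] ((0.5750839710235596, -0.3538498282432556), 0.02904408425092697)
```

View pics/sc1.png

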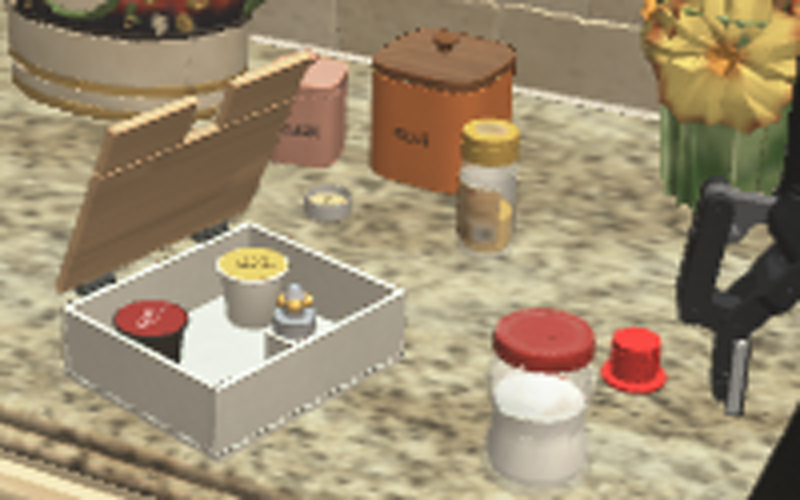

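View pics/tc1.png

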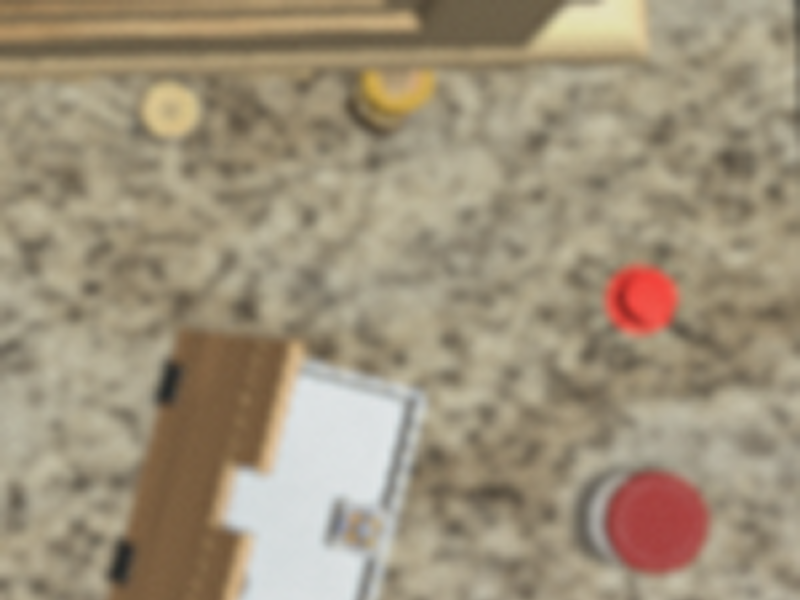

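The crops show the stud at about scene pixel (338.7,223) and top pixel (367.8,238). The lid leans open over the back half of the box, and the cap stands free.

```bash
python3 - <<'E'
from h import *
a=np.radians(73.7); X=np.array([np.cos(a),np.sin(a)]); Y=np.array([-X[1],X[0]])
for n in("scene","top"):
    c=np.load(f"{n}0.npz"); W=pts(c); im=c["image"]; hsv=cv2.cvtColor(im,cv2.COLOR_BGR2HSV)
    k=(np.hypot(W[...,0]-.455,W[...,1]+.11)<.15)
    r=k&(W[...,2]>.05)&(W[...,2]<.066)&(hsv[...,1]<45)&(hsv[...,2]>120)
    px,py=W[r][:,:2]@X,W[r][:,:2]@Y
    cx=np.percentile(px,1)+.075; cy=(np.percentile(py,.5)+np.percentile(py,99.5))/2
    o=X*cx+Y*cy; st=o-.055*X; print(n,"origin",o.round(4),"stud est",st.round(4), "yrange",(np.percentile(py,99.5)-np.percentile(py,.5)).round(3))
    g=np.hypot(W[...,0]-st[0],W[...,1]-st[1])<.022
    q=W[g&(W[...,2]>.07)&(W[...,2]<.095)]; print("stud pts",len(q),q.mean(0).round(4),q.min(0).round(4),q.max(0).round(4))
    b=(hsv[...,0]>8)&(hsv[...,0]<30)&(hsv[...,1]>60)&g&(W[...,2]>.06); v,u=np.nonzero(b)
    if len(u): print("brass",len(u),u.mean(),v.mean(),ray(c,u.mean(),v.mean(),.0775).round(4), ((u.min()+u.max())/2,(v.min()+v.max())/2),ray(c,(u.min()+u.max())/2,(v.min()+v.max())/2,.0775).round(4))
    red=(((hsv[...,0]<6)|(hsv[...,0]>174))&(hsv[...,1]>170)&(np.hypot(W[...,0]-.575,W[...,1]+.34)<.04)).astype(np.uint8)
    v,u=np.nonzero(red); 
    print("cap mask",len(u),[u.min(),u.max(),v.min(),v.max()],ray(c,(u.min()+u.max())/2,(v.min()+v.max())/2,.0045).round(4))
    # cap top pts by height
    q=W[(red>0)&(W[...,2]>.029)]
    if len(q): print("cap top",len(q),((q.min(0)+q.max(0))/2).round(4),q.mean(0).round(4),(q.max(0)-q.min(0)).round(3))
E
```

```text
scene origin [ 0.4537 -0.1007] stud est [ 0.4383 -0.1535] yrange 0.182
stud pts 61 [ 0.4366 -0.1545  0.0806] [ 0.4264 -0.1636  0.0701] [ 0.4479 -0.1434  0.0929]
brass 26 338.15384615384613 225.23076923076923 [ 0.4418 -0.1519  0.0775] (np.float64(338.0), np.float64(225.0)) [ 0.4427 -0.1509  0.0775]
cap mask 192 [np.int64(416), np.int64(430), np.int64(232), np.int64(247)] [ 0.5983 -0.335   0.0045]
cap top 63 [ 0.5765 -0.3431  0.0329] [ 0.5751 -0.3432  0.033 ] [0.035 0.027 0.007]
top origin [ 0.4541 -0.0996] stud est [ 0.4386 -0.1524] yrange 0.179
stud pts 37 [ 0.4396 -0.1522  0.0817] [ 0.4311 -0.1634  0.0701] [ 0.45   -0.1424  0.0889]
brass 7 366.42857142857144 239.14285714285714 [ 0.437  -0.1509  0.0775] (np.float64(367.0), np.float64(239.0)) [ 0.4375 -0.1528  0.0775]
cap mask 99 [np.int64(415), np.int64(425), np.int64(191), np.int64(201)] [ 0.575  -0.3439  0.0045]
cap top 62 [ 0.5764 -0.3405  0.0335] [ 0.5759 -0.3396  0.0327] [0.027 0.028 0.009]
```

Request:
carry_out:
  moves:
    - {"tx":3,"ty":3,"tz":6,"claw":1}
    - {"tx":3,"ty":4,"tz":4,"wz":-0.18}
    - {"tx":3,"ty":5,"tz":2,"wz":-0.18}
    - {"tx":3,"ty":5.5,"wz":-0.18}
    - {"tx":3,"ty":5.5,"wz":-0.18}
    - {"tx":3,"ty":5.5}
    - {"tx":3,"ty":5.5}
    - {"tx":3,"ty":5.5}

```text
invalid input at $.moves[0]: expected keys tx, ty, tz, wx, wy, wz, claw
```

Request:
carry_out:
  moves:
    - {"tx":0,"ty":0,"tz":4,"wx":0,"wy":0,"wz":0,"claw":1}
    - {"tx":2.5,"ty":4.5,"tz":4,"wx":0,"wy":0,"wz":0.12,"claw":1}
    - {"tx":2.5,"ty":4.5,"tz":2,"wx":0,"wy":0,"wz":0.12,"claw":1}
    - {"tx":2.5,"ty":4.5,"tz":0,"wx":0,"wy":0,"wz":0.12,"claw":1}
    - {"tx":2.5,"ty":4.5,"tz":0,"wx":0,"wy":0,"wz":0.12,"claw":1}
    - {"tx":2.5,"ty":4.5,"tz":0,"wx":0,"wy":0,"wz":0.12,"claw":1}
    - {"tx":2.5,"ty":4.5,"tz":0,"wx":0,"wy":0,"wz":0.12,"claw":1}
    - {"tx":2.5,"ty":4.5,"tz":0,"wx":0,"wy":0,"wz":0.12,"claw":1}

```text
clock: 1.1
tcp_pos: [0.3687, -0.2264, 0.2909]
orientation: [-0.0, 0.829, 0.56, 0.0]
wrist_force: [0.3, -0.4, -0.0]
finger_gap: -0.0002
grip_force: 0.0
```

Request:
carry_out:
  moves:
    - {"tx":2.5,"ty":4.5,"tz":0,"wx":0,"wy":0,"wz":0.1,"claw":1}
    - {"tx":2.5,"ty":4.5,"tz":0,"wx":0,"wy":0,"wz":0,"claw":1}
    - {"tx":2.5,"ty":4.5,"tz":0,"wx":0,"wy":0,"wz":0,"claw":1}
    - {"tx":2.5,"ty":4.5,"tz":0,"wx":0,"wy":0,"wz":0,"claw":1}
    - {"tx":0.6,"ty":1.8,"tz":0,"wx":0,"wy":0,"wz":0,"claw":1}
    - {"tx":0,"ty":0,"tz":0,"wx":0,"wy":0,"wz":0,"claw":1}

```text
clock: 1.85
tcp_pos: [0.4743, -0.0287, 0.2906]
orientation: [-0.0, 0.8, 0.6, -0.0]
wrist_force: [-1.3, 0.5, 0.5]
finger_gap: -0.0003
grip_force: 0.0
```

```bash
python3 - <<'E'
from h import *
s=env.get_state(); print({k:np.round(v,4) for k,v in s.items()})
E
```

```text
{'clock': np.float64(1.85), 'joint_pos': array([-2.2960e-01,  1.0870e-01,  2.5000e-02,  1.4883e+00, -1.0000e-04,
        1.6241e+00]), 'qvel': array([-0.0409, -0.0102, -0.005 ,  0.0002, -0.0112, -0.0138]), 'tau': array([ 9.59600e-01, -3.63519e+01,  3.02618e+01, -3.25000e-02,
        1.26100e-01,  1.36200e-01]), 'tcp_pos': array([ 0.4743, -0.0287,  0.2906]), 'orientation': array([-4.000e-04,  7.997e-01,  6.003e-01, -4.000e-04]), 'wrist_force': array([-1.2922,  0.5366,  0.5461]), 'ft_torque': array([ 0.0129, -0.0092,  0.0303]), 'grip_force': np.float64(0.0), 'finger_gap': np.float64(-0.0003)}
```

Request:
carry_out:
  moves:
    - {"tx":0,"ty":0,"tz":-4,"wx":0,"wy":0,"wz":0,"claw":1}
    - {"tx":0,"ty":0,"tz":-4,"wx":0,"wy":0,"wz":0,"claw":1}
    - {"tx":0,"ty":0,"tz":-3,"wx":0,"wy":0,"wz":0,"claw":1}
    - {"tx":0,"ty":0,"tz":-2,"wx":0,"wy":0,"wz":0,"claw":1}
    - {"tx":-0.34,"ty":-1.15,"tz":-0.5,"wx":0,"wy":0,"wz":0,"claw":1}
    - {"tx":-0.19,"ty":-0.65,"tz":-0.25,"wx":0,"wy":0,"wz":0,"claw":1}
    - {"tx":-0.19,"ty":-0.65,"tz":-0.25,"wx":0,"wy":0,"wz":0,"claw":1}
    - {"tx":-0.18,"ty":-0.61,"tz":-0.35,"wx":0,"wy":0,"wz":0,"claw":1}

```text
clock: 2.85
tcp_pos: [0.4657, -0.0615, 0.1483]
orientation: [0.001, 0.801, 0.599, 0.0]
wrist_force: [0.3, 0.5, 1.1]
finger_gap: -0.0001
grip_force: 0.0
```

Request:
carry_out:
  moves:
    - {"tx":-0.18,"ty":-0.61,"tz":-0.35,"wx":0,"wy":0,"wz":0,"claw":1}
    - {"tx":-0.16,"ty":-0.55,"tz":-0.44,"wx":0,"wy":0,"wz":0,"claw":1}
    - {"tx":-0.16,"ty":-0.55,"tz":-0.44,"wx":0,"wy":0,"wz":0,"claw":1}

```text
clock: 3.22
tcp_pos: [0.4602, -0.078, 0.135]
orientation: [0.0, 0.801, 0.599, 0.0]
wrist_force: [-0.1, 0.7, -0.3]
finger_gap: -0.0
grip_force: 0.0
```

```bash
python3 - <<'E'
from h import *
s=env.get_state(); print(s["wrist_force"],s["tcp_pos"])
c=read_camera("scene"); cv2.imwrite("pics/s2.png",cv2.resize(c["image"][100:275,225:445],(800,636))[:600])
E
```

```text
[-0.0772413   0.66709518 -0.33968705] [ 0.46018979 -0.07804574  0.13504692]
```

View pics/s2.png

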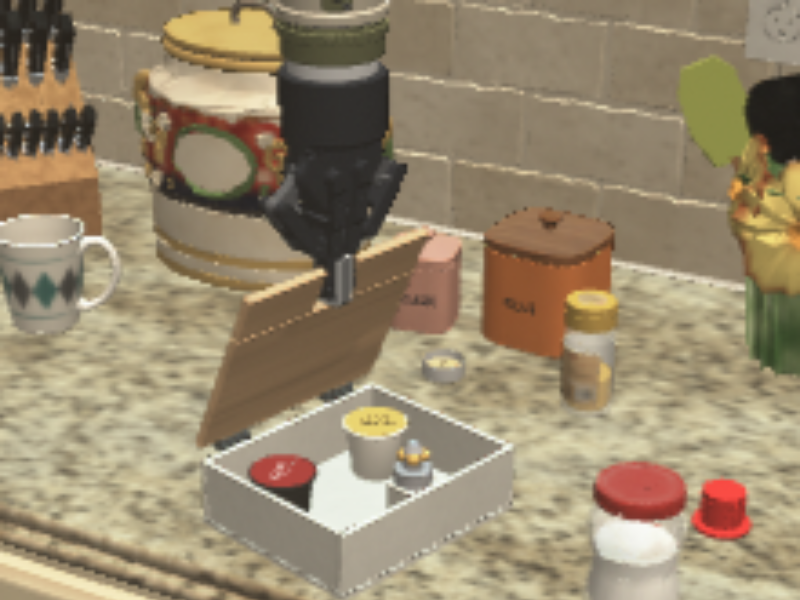

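The image shows the fingertips behind the lid, seen through the notch at crop (340,285), and the lid already a little lower. I'll continue the arc.

Request:
carry_out:
  moves:
    - {"tx":-0.14,"ty":-0.48,"tz":-0.52,"wx":0,"wy":0,"wz":0,"claw":1}
    - {"tx":-0.14,"ty":-0.48,"tz":-0.52,"wx":0,"wy":0,"wz":0,"claw":1}
    - {"tx":-0.12,"ty":-0.41,"tz":-0.6,"wx":0,"wy":0,"wz":0,"claw":1}
    - {"tx":-0.12,"ty":-0.41,"tz":-0.6,"wx":0,"wy":0,"wz":0,"claw":1}
    - {"tx":-0.1,"ty":-0.32,"tz":-0.65,"wx":0,"wy":0,"wz":0,"claw":1}
    - {"tx":-0.1,"ty":-0.32,"tz":-0.65,"wx":0,"wy":0,"wz":0,"claw":1}

```text
clock: 4.03
tcp_pos: [0.453, -0.1136, 0.1076]
orientation: [0.011, 0.803, 0.596, -0.007]
wrist_force: [-31.9, -34.9, 58.4]
finger_gap: 0.0002
grip_force: 32.4
```

Request:
carry_out:
  moves:
    - {"tx":-0.06,"ty":-0.22,"tz":-0.46,"wx":0,"wy":0,"wz":0,"claw":1}
    - {"tx":-0.04,"ty":-0.15,"tz":-0.46,"wx":0,"wy":0,"wz":0,"claw":1}
    - {"tx":-0.03,"ty":-0.1,"tz":-0.46,"wx":0,"wy":0,"wz":0,"claw":1}
    - {"tx":-0.03,"ty":-0.1,"tz":-0.4,"wx":0,"wy":0,"wz":0,"claw":1}
    - {"tx":-0.03,"ty":-0.1,"tz":-0.4,"wx":0,"wy":0,"wz":0,"claw":1}
    - {"tx":-0.01,"ty":-0.03,"tz":-0.3,"wx":0,"wy":0,"wz":0,"claw":1}

```text
clock: 4.78
tcp_pos: [0.4515, -0.1228, 0.0809]
orientation: [0.012, 0.803, 0.596, -0.008]
wrist_force: [-24.3, -39.7, 37.5]
finger_gap: 0.0001
grip_force: 25.9
```

```bash
python3 - <<'E'
from h import *
s=env.get_state(); print(s["wrist_force"],s["ft_torque"],s["tcp_pos"],s["tau"])
c=read_camera("scene"); d=read_camera("top");np.savez("t3.npz",**d); np.savez("s3.npz",**c)
a=cv2.resize(c["image"][125:275,265:375],(440,600),interpolation=cv2.INTER_CUBIC); b=cv2.resize(d["image"][180:280,305:365+0],(360,600),interpolation=cv2.INTER_CUBIC)
cv2.imwrite("pics/s3.png",np.hstack([a,b]))
E
```

```text
[-24.3340452  -39.65448962  37.50118585] [-7.6366142   4.37528032 -0.21595689] [ 0.45146106 -0.12278827  0.08087489] [ 21.12631023 -20.21315396  16.39442682  -2.0253785   12.98740536
  -0.06100148]
```

View pics/s3.png

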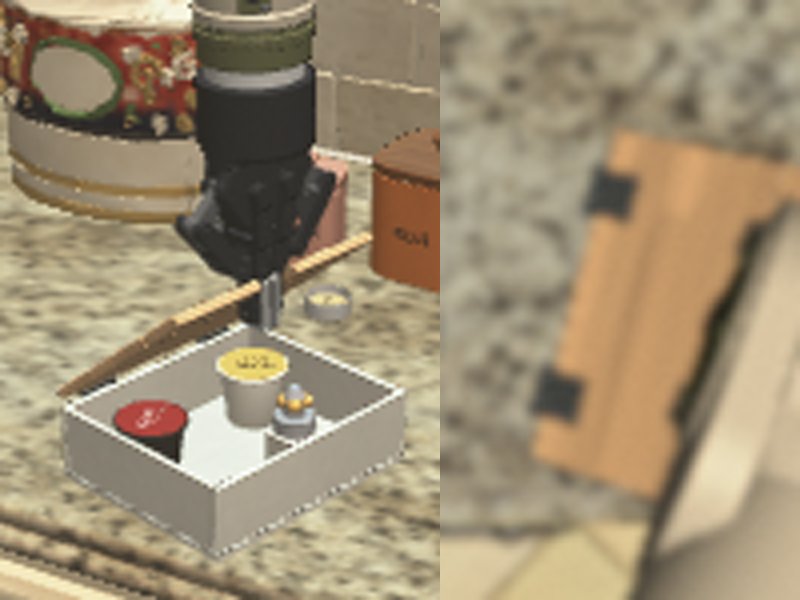

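The picture shows that the fingers have slipped through the lid's notch, at crop (268,300), and are jammed on the notch end. The lid is still at about 35°. I'll relieve the load, then back out upward.

Request:
carry_out:
  moves:
    - {"tx":0,"ty":-0.8,"tz":0.3,"wx":0,"wy":0,"wz":0,"claw":1}
    - {"tx":0,"ty":-0.6,"tz":0.4,"wx":0,"wy":0,"wz":0,"claw":1}
    - {"tx":0,"ty":0,"tz":0.3,"wx":0,"wy":0,"wz":0,"claw":1}

```text
clock: 5.25
tcp_pos: [0.4504, -0.1231, 0.0848]
orientation: [-0.001, 0.801, 0.599, -0.0]
wrist_force: [-0.9, -1.2, -1.2]
finger_gap: -0.0004
grip_force: 1.3
```

Request:
carry_out:
  moves:
    - {"tx":0,"ty":0,"tz":1,"wx":0,"wy":0,"wz":0,"claw":1}
    - {"tx":0,"ty":0,"tz":2,"wx":0,"wy":0,"wz":0,"claw":1}
    - {"tx":0,"ty":0,"tz":2,"wx":0,"wy":0,"wz":0,"claw":1}

```text
clock: 5.62
tcp_pos: [0.4517, -0.1224, 0.1362]
orientation: [0.0, 0.8, 0.6, 0.0]
wrist_force: [0.4, -0.6, 0.0]
finger_gap: 0.0001
grip_force: 0.0
```

Request:
carry_out:
  moves:
    - {"tx":0,"ty":0,"tz":3,"wx":0,"wy":0,"wz":0,"claw":1}
    - {"tx":0,"ty":0,"tz":3,"wx":0,"wy":0,"wz":0,"claw":1}
    - {"tx":0,"ty":0,"tz":2,"wx":0,"wy":0,"wz":0,"claw":1}
    - {"tx":0,"ty":0,"tz":0,"wx":0,"wy":0,"wz":0,"claw":1}

```text
clock: 6.12
tcp_pos: [0.4528, -0.123, 0.2171]
orientation: [0.002, 0.8, 0.6, 0.001]
wrist_force: [-0.3, -0.4, -0.4]
finger_gap: -0.0002
grip_force: 0.0
```

```bash
cat > lid.py <<'E'
from h import *
a=np.radians(73.7); X=np.array([np.cos(a),np.sin(a)]); Y=np.array([-X[1],X[0]]); o=np.array([.454,-.0999])
def lid():
  for n in("scene","top"):
    c=read_camera(n); W=pts(c); hsv=cv2.cvtColor(c["image"],cv2.COLOR_BGR2HSV)
    xk=(W[...,:2]-o)@X; yk=(W[...,:2]-o)@Y; z=W[...,2]
    m=(abs(xk)<.1)&(abs(yk)<.1)&(z>.06)&(z<.25)&(hsv[...,1]>60)&(hsv[...,0]>5)&(hsv[...,0]<25)
    P=np.stack([xk[m],yk[m],z[m]],1)
    for _ in range(4):
        q=np.median(P,0) if _==0 else P.mean(0); u,s,vt=np.linalg.svd(P-q,full_matrices=False); d=(P-q)@vt[2]; P=P[abs(d)<max(.004,d.std())]
    nn=vt[2]*np.sign(vt[2][2]); th=np.arctan2(nn[0],nn[2])
    print(n,len(P),"normal",nn.round(3),"theta",th.round(3),"mean",q.round(4),"min",P.min(0).round(3),"max",P.max(0).round(3))
s=env.get_state(); p=s["tcp_pos"]
print("tcp k",((p[:2]-o)@X).round(4),((p[:2]-o)@Y).round(4),p.round(4),s["wrist_force"].round(2),s["clock"])
lid()
E
python3 lid.py
```

```text
tcp k -0.0225 -0.0053 [ 0.4528 -0.123   0.2171] [-0.27 -0.39 -0.41] 6.125
scene 426 normal [ 0.653 -0.009  0.758] theta 0.711 mean [-0.0016  0.0183  0.1301] min [-0.043 -0.092  0.061] max [0.076 0.092 0.168]
top 1737 normal [0.638 0.001 0.77 ] theta 0.691 mean [ 0.027  -0.003   0.1128] min [-0.037 -0.09   0.066] max [0.078 0.09  0.167]
```

Request:
carry_out:
  moves:
    - {"tx":0.5,"ty":2.2,"tz":0,"wx":0,"wy":0,"wz":0,"claw":1}
    - {"tx":0.5,"ty":2.2,"tz":0,"wx":0,"wy":0,"wz":0,"claw":1}
    - {"tx":0.4,"ty":2.2,"tz":0,"wx":0,"wy":0,"wz":0,"claw":1}
    - {"tx":0,"ty":0,"tz":-4,"wx":0,"wy":0,"wz":0,"claw":1}
    - {"tx":0,"ty":0,"tz":-3.2,"wx":0,"wy":0,"wz":0,"claw":1}
    - {"tx":-0.2,"ty":-0.7,"tz":-1,"wx":0,"wy":0,"wz":0,"claw":1}
    - {"tx":-0.2,"ty":-0.7,"tz":-1,"wx":0,"wy":0,"wz":0,"claw":1}
    - {"tx":-0.1,"ty":-0.4,"tz":-0.5,"wx":0,"wy":0,"wz":0,"claw":1}

```text
clock: 7.22
tcp_pos: [0.4603, -0.0758, 0.1182]
orientation: [0.0, 0.801, 0.599, 0.0]
wrist_force: [0.5, -0.0, 0.6]
finger_gap: 0.0003
grip_force: 0.0
```

```bash
python3 lid.py
```

```text
tcp k 0.0249 0.0007 [ 0.4603 -0.0758  0.1182] [ 0.47 -0.02  0.56] 7.225
scene 428 normal [ 0.653 -0.008  0.757] theta 0.712 mean [-0.0021  0.0183  0.1306] min [-0.043 -0.09   0.066] max [0.076 0.092 0.168]
top 472 normal [ 0.639 -0.     0.769] theta 0.693 mean [ 0.0331 -0.0448  0.1077] min [-0.04  -0.09   0.066] max [0.078 0.089 0.169]
```

Request:
carry_out:
  moves:
    - {"tx":-0.14,"ty":-0.5,"tz":-0.4,"wx":0,"wy":0,"wz":0,"claw":1}
    - {"tx":-0.14,"ty":-0.5,"tz":-0.4,"wx":0,"wy":0,"wz":0,"claw":1}
    - {"tx":-0.14,"ty":-0.5,"tz":-0.4,"wx":0,"wy":0,"wz":0,"claw":1}

```text
clock: 7.7
tcp_pos: [0.4559, -0.0903, 0.1061]
orientation: [0.0, 0.801, 0.599, 0.0]
wrist_force: [-0.4, -0.2, -0.5]
finger_gap: 0.0
grip_force: 0.0
```

Request:
carry_out:
  moves:
    - {"tx":-0.09,"ty":-0.29,"tz":-0.57,"wx":0,"wy":0,"wz":0,"claw":1}
    - {"tx":-0.09,"ty":-0.29,"tz":-0.57,"wx":0,"wy":0,"wz":0,"claw":1}

```text
clock: 7.95
tcp_pos: [0.4541, -0.096, 0.0945]
orientation: [0.0, 0.801, 0.599, 0.0]
wrist_force: [0.3, -0.3, 1.3]
finger_gap: -0.0
grip_force: 0.6
```

```bash
python3 lid.py
```

```text
tcp k 0.0038 0.001 [ 0.4541 -0.096   0.0945] [ 0.34 -0.3   1.25] 7.95
scene 340 normal [ 0.628 -0.011  0.778] theta 0.679 mean [-0.0105  0.0242  0.1333] min [-0.048 -0.092  0.061] max [0.079 0.092 0.164]
top 963 normal [0.607 0.001 0.795] theta 0.652 mean [ 0.0399 -0.018   0.0993] min [-0.044 -0.09   0.066] max [0.078 0.09  0.165]
```

```bash
python3 - <<'E'
from h import *
c=read_camera("scene"); d=read_camera("top")
def proj(c,p):
    q=c["camera_from_world"]@np.append(p,1); return np.array([c["fx"]*q[0]/q[2]+c["cx"],c["fy"]*q[1]/q[2]+c["cy"]])
t=env.get_state()["tcp_pos"]; u=proj(c,t); print(u, ((u-[265,125])*4))
im=c["image"].copy(); cv2.circle(im,tuple(int(x) for x in u.round()),1,(255,0,255),-1)
a=cv2.resize(im[125:275,265:375],(440,600),interpolation=cv2.INTER_CUBIC); b=cv2.resize(d["image"][180:280,305:365+0],(360,600),interpolation=cv2.INTER_CUBIC)
cv2.imwrite("pics/s4.png",np.hstack([a,b]))
E
```

```text
[321.50424337 212.78080068] [226.01697347 351.12320271]
```

View pics/s4.png

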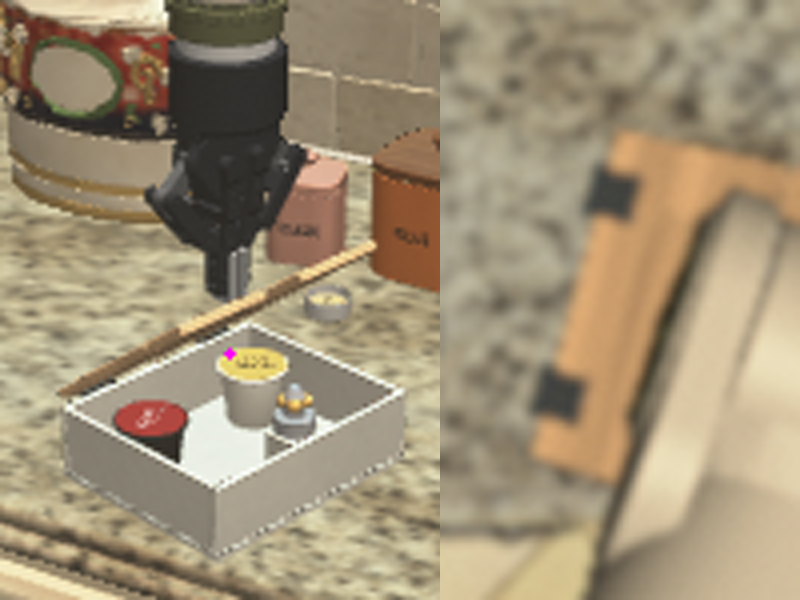

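The picture shows the fingertips resting on the lid at crop (235,300). The reported TCP projects about 50 crop px lower, so the real tips sit well above the reported TCP. I'll measure that offset with the depth map.

Request:
carry_out:
  moves:
    - {"tx":0,"ty":0,"tz":4,"wx":0,"wy":0,"wz":0,"claw":1}
    - {"tx":0,"ty":0,"tz":4,"wx":0,"wy":0,"wz":0,"claw":1}
    - {"tx":0,"ty":0,"tz":0,"wx":0,"wy":0,"wz":0,"claw":1}

```text
clock: 8.52
tcp_pos: [0.4564, -0.0965, 0.178]
orientation: [0.003, 0.801, 0.599, 0.002]
wrist_force: [-0.5, 0.2, -0.4]
finger_gap: 0.0001
grip_force: 0.0
```

```bash
cat > tip.py <<'E'
from h import *
def proj(c,p):
    q=c["camera_from_world"]@np.append(p,1); return np.array([c["fx"]*q[0]/q[2]+c["cx"],c["fy"]*q[1]/q[2]+c["cy"]])
c=read_camera("scene"); W=pts(c); t=env.get_state()["tcp_pos"]
m=(np.hypot(W[...,0]-t[0],W[...,1]-t[1])<.035)&(W[...,2]>t[2]-.01)&(W[...,2]<t[2]+.1)
hsv=cv2.cvtColor(c["image"],cv2.COLOR_BGR2HSV); m&=hsv[...,1]<70
print("tcp",t.round(4),proj(c,t).round(1),env.get_state()["finger_gap"])
for h in np.arange(t[2]-.01,t[2]+.08,.006):
    q=W[m&(W[...,2]>=h)&(W[...,2]<h+.006)]
    if len(q): v,u=np.nonzero(m&(W[...,2]>=h)&(W[...,2]<h+.006)); print((h-t[2]).round(3),len(q),(q.mean(0)-t).round(4),(q.max(0)-q.min(0)).round(3),u.mean().round(1),v.mean().round(1))
E
python3 tip.py; python3 lid.py
```

```text
tcp [ 0.4553 -0.0961  0.1762] [321.7 184.7] 0.00011434805465549935
0.038 6 [-0.0017 -0.0009  0.0434] [0.01  0.019 0.001] 321.7 169.5
0.044 10 [-0.0039 -0.0055  0.0473] [0.017 0.021 0.004] 322.8 168.7
0.05 24 [-0.0041 -0.0047  0.0528] [0.027 0.021 0.005] 322.5 166.7
0.056 23 [-0.0077 -0.0037  0.0589] [0.032 0.02  0.005] 321.4 164.8
0.062 26 [-0.0057 -0.0049  0.0651] [0.029 0.02  0.005] 322.2 162.4
0.068 24 [-0.0064 -0.0037  0.0712] [0.023 0.021 0.005] 321.7 160.1
0.074 26 [-0.0049 -0.0051  0.0772] [0.027 0.025 0.006] 322.4 157.8
tcp k 0.004 -0.0002 [ 0.4553 -0.0961  0.1762] [ 0.39 -0.1  -0.22] 8.575
scene 318 normal [ 0.622 -0.012  0.783] theta 0.671 mean [-0.0113  0.0265  0.1332] min [-0.047 -0.092  0.061] max [0.08  0.091 0.163]
top 992 normal [0.607 0.001 0.795] theta 0.652 mean [ 0.0424 -0.012   0.0975] min [-0.044 -0.09   0.067] max [0.078 0.09  0.164]
```

Request:
carry_out:
  moves:
    - {"tx":0.3,"ty":1.5,"tz":0,"wx":0,"wy":0,"wz":0,"claw":1}
    - {"tx":0.5,"ty":1.5,"tz":0,"wx":0,"wy":0,"wz":0,"claw":1}
    - {"tx":0,"ty":0,"tz":-4,"wx":0,"wy":0,"wz":0,"claw":1}
    - {"tx":0,"ty":0,"tz":-4,"wx":0,"wy":0,"wz":0,"claw":1}
    - {"tx":0,"ty":0,"tz":-1.3,"wx":0,"wy":0,"wz":0,"claw":1}
    - {"tx":-0.1,"ty":-0.4,"tz":-0.5,"wx":0,"wy":0,"wz":0,"claw":1}
    - {"tx":-0.1,"ty":-0.4,"tz":-0.5,"wx":0,"wy":0,"wz":0,"claw":1}
    - {"tx":-0.1,"ty":-0.3,"tz":-0.45,"wx":0,"wy":0,"wz":0,"claw":1}

```text
clock: 9.68
tcp_pos: [0.4602, -0.0772, 0.0681]
orientation: [0.001, 0.801, 0.599, 0.001]
wrist_force: [0.6, 1.0, 0.9]
finger_gap: 0.0001
grip_force: 0.7
```

Request:
carry_out:
  moves:
    - {"tx":-0.1,"ty":-0.3,"tz":-0.45,"wx":0,"wy":0,"wz":0,"claw":1}
    - {"tx":-0.08,"ty":-0.28,"tz":-0.57,"wx":0,"wy":0,"wz":0,"claw":1}
    - {"tx":-0.08,"ty":-0.28,"tz":-0.57,"wx":0,"wy":0,"wz":0,"claw":1}

```text
clock: 10.05
tcp_pos: [0.4569, -0.0858, 0.0513]
orientation: [0.0, 0.801, 0.599, 0.0]
wrist_force: [1.6, 0.3, 0.5]
finger_gap: 0.0001
grip_force: 0.7
```

```bash
python3 lid.py
```

```text
tcp k 0.0143 0.0012 [ 0.4569 -0.0858  0.0513] [1.59 0.3  0.5 ] 10.05
scene 974 normal [0.294 0.004 0.956] theta 0.298 mean [-0.0077  0.0106  0.0962] min [-0.071 -0.093  0.063] max [0.087 0.091 0.117]
top 626 normal [0.288 0.003 0.958] theta 0.292 mean [ 0.0243 -0.0363  0.0844] min [-0.069 -0.09   0.066] max [0.076 0.09  0.115]
```

Request:
carry_out:
  moves:
    - {"tx":-0.05,"ty":-0.18,"tz":-0.4,"wx":0,"wy":0,"wz":0,"claw":1}
    - {"tx":-0.05,"ty":-0.15,"tz":-0.4,"wx":0,"wy":0,"wz":0,"claw":1}
    - {"tx":-0.04,"ty":-0.12,"tz":-0.4,"wx":0,"wy":0,"wz":0,"claw":1}
    - {"tx":-0.02,"ty":-0.1,"tz":-0.35,"wx":0,"wy":0,"wz":0,"claw":1}
    - {"tx":0,"ty":0,"tz":-0.3,"wx":0,"wy":0,"wz":0,"claw":1}

```text
clock: 10.78
tcp_pos: [0.4547, -0.0912, 0.0326]
orientation: [0.0, 0.801, 0.599, -0.0]
wrist_force: [-0.8, -0.7, 2.0]
finger_gap: -0.0003
grip_force: 0.6
```

Request:
carry_out:
  moves:
    - {"tx":0,"ty":0,"tz":-0.25,"wx":0,"wy":0,"wz":0,"claw":1}
    - {"tx":0,"ty":0,"tz":-0.2,"wx":0,"wy":0,"wz":0,"claw":1}

```text
clock: 11.02
tcp_pos: [0.455, -0.0911, 0.0283]
orientation: [0.0, 0.801, 0.599, -0.0]
wrist_force: [-0.5, -0.6, 1.8]
finger_gap: -0.0003
grip_force: 0.6
```

```bash
python3 lid.py
```

```text
tcp k 0.0087 0.0015 [ 0.455  -0.0911  0.0283] [-0.54 -0.62  1.83] 11.025
scene 1528 normal [0.007 0.001 1.   ] theta 0.007 mean [-0.0088  0.0089  0.0688] min [-0.079 -0.094  0.064] max [0.076 0.091 0.072]
top 697 normal [-0.003  0.004  1.   ] theta -0.003 mean [ 0.0245 -0.033   0.0673] min [-0.076 -0.09   0.063] max [0.075 0.09  0.071]
```

Request:
carry_out:
  moves:
    - {"tx":0,"ty":0,"tz":-0.15,"wx":0,"wy":0,"wz":0,"claw":1}
    - {"tx":0,"ty":0,"tz":-0.1,"wx":0,"wy":0,"wz":0,"claw":1}

```text
clock: 11.38
tcp_pos: [0.4551, -0.0909, 0.0273]
orientation: [0.0, 0.801, 0.599, 0.0]
wrist_force: [-7.3, 1.8, 21.4]
finger_gap: -0.0004
grip_force: 10.7
```

Request:
carry_out:
  moves:
    - {"tx":0,"ty":0,"tz":-0.1,"wx":0,"wy":0,"wz":0,"claw":1}
    - {"tx":0,"ty":0,"tz":-0.1,"wx":0,"wy":0,"wz":0,"claw":1}

```text
clock: 11.62
tcp_pos: [0.4552, -0.0909, 0.0271]
orientation: [0.001, 0.801, 0.599, 0.0]
wrist_force: [-12.1, 3.5, 38.1]
finger_gap: -0.0003
grip_force: 19.1
```

Request:
carry_out:
  moves:
    - {"tx":0,"ty":0,"tz":0.6,"wx":0,"wy":0,"wz":0,"claw":1}
    - {"tx":0,"ty":0,"tz":3,"wx":0,"wy":0,"wz":0,"claw":1}
    - {"tx":0,"ty":0,"tz":4,"wx":0,"wy":0,"wz":0,"claw":1}
    - {"tx":2,"ty":-4.2,"tz":2,"wx":0,"wy":0,"wz":0,"claw":-1}
    - {"tx":2,"ty":-4.2,"tz":0,"wx":0,"wy":0,"wz":0,"claw":-1}
    - {"tx":2,"ty":-4.2,"tz":0,"wx":0,"wy":0,"wz":0,"claw":-1}
    - {"tx":2,"ty":-4.2,"tz":0,"wx":0,"wy":0,"wz":0,"claw":-1}
    - {"tx":2,"ty":-4.2,"tz":0,"wx":0,"wy":0,"wz":0,"claw":-1}

```text
clock: 12.62
tcp_pos: [0.5555, -0.3021, 0.1195]
orientation: [-0.0, 0.801, 0.599, 0.0]
wrist_force: [-0.1, -0.3, 0.2]
finger_gap: 0.085
grip_force: 0.0
```

Request:
carry_out:
  moves:
    - {"tx":2,"ty":-4,"tz":0,"wx":0,"wy":0,"wz":0,"claw":-1}
    - {"tx":0,"ty":0,"tz":0,"wx":0,"wy":0,"wz":0,"claw":-1}
    - {"tx":0,"ty":0,"tz":0,"wx":0,"wy":0,"wz":0,"claw":-1}

```text
clock: 13.0
tcp_pos: [0.5743, -0.3402, 0.119]
orientation: [-0.001, 0.801, 0.599, -0.0]
wrist_force: [0.2, 0.8, 0.3]
finger_gap: 0.0853
grip_force: 0.0
```

```bash
cat > cap.py <<'E'
from lid import *
for n in("scene","top"):
    c=read_camera(n); W=pts(c); hsv=cv2.cvtColor(c["image"],cv2.COLOR_BGR2HSV)
    red=(((hsv[...,0]<6)|(hsv[...,0]>174))&(hsv[...,1]>170)).astype(np.uint8)
    k,l,st,ce=cv2.connectedComponentsWithStats(red)
    for i in range(1,k):
        if st[i,4]>20:
            q=W[l==i]; print(n,st[i],"med",np.nanmedian(q,0).round(4),"mid",((np.nanmin(q,0)+np.nanmax(q,0))/2).round(4),"ext",(np.nanmax(q,0)-np.nanmin(q,0)).round(3),"zmin/max",np.nanmin(q[:,2]).round(4),np.nanmax(q[:,2]).round(4))
E
python3 cap.py
```

```text
tcp k -0.1968 -0.1829 [ 0.5743 -0.3402  0.119 ] [0.15 0.84 0.34] 13.0
scene 1706 normal [-0.003  0.001  1.   ] theta -0.003 mean [-0.0051  0.0064  0.0679] min [-0.079 -0.093  0.064] max [0.079 0.091 0.072]
top 2156 normal [-0.002 -0.001  1.   ] theta -0.002 mean [-0.0007  0.0008  0.067 ] min [-0.076 -0.09   0.063] max [0.075 0.09  0.071]
scene [416 232  15  16 192] med [ 0.5679 -0.3448  0.0204] mid [ 0.5729 -0.3423  0.0181] ext [0.037 0.041 0.035] zmin/max 0.0007 0.0356
scene [394 237  19   5  53] med [ 0.4182 -0.3401  0.0985] mid [ 0.4257 -0.3346  0.0966] ext [0.029 0.036 0.011] zmin/max 0.0913 0.102
top [414 191  12  11 103] med [ 0.5748 -0.3368  0.0311] mid [ 0.5748 -0.3416  0.0208] ext [0.034 0.038 0.037] zmin/max 0.0025 0.039
```

Request:
carry_out:
  moves:
    - {"tx":0.1,"ty":-0.1,"tz":-4,"wx":0,"wy":0,"wz":0,"claw":-1}
    - {"tx":0,"ty":0,"tz":-4,"wx":0,"wy":0,"wz":0,"claw":-1}
    - {"tx":0,"ty":0,"tz":-3,"wx":0,"wy":0,"wz":0,"claw":-1}
    - {"tx":0,"ty":0,"tz":-2,"wx":0,"wy":0,"wz":0,"claw":-1}
    - {"tx":0,"ty":0,"tz":-1.2,"wx":0,"wy":0,"wz":0,"claw":-1}
    - {"tx":0,"ty":0,"tz":-0.8,"wx":0,"wy":0,"wz":0,"claw":-1}
    - {"tx":0,"ty":0,"tz":0,"wx":0,"wy":0,"wz":0,"claw":-1}

```text
clock: 14.08
tcp_pos: [0.5759, -0.3416, -0.03]
orientation: [-0.0, 0.801, 0.599, 0.0]
wrist_force: [0.2, 0.6, -0.1]
finger_gap: 0.0853
grip_force: 0.0
```

Request:
carry_out:
  moves:
    - {"tx":0,"ty":0,"tz":0,"wx":0,"wy":0,"wz":0,"claw":0}
    - {"tx":0,"ty":0,"tz":0,"wx":0,"wy":0,"wz":0,"claw":0.3}
    - {"tx":0,"ty":0,"tz":0,"wx":0,"wy":0,"wz":0,"claw":1}
    - {"tx":0,"ty":0,"tz":0,"wx":0,"wy":0,"wz":0,"claw":1}
    - {"tx":0,"ty":0,"tz":0,"wx":0,"wy":0,"wz":0,"claw":1}
  newtons: 60

```text
clock: 14.7
tcp_pos: [0.5765, -0.3423, -0.0293]
orientation: [0.001, 0.801, 0.599, 0.0]
wrist_force: [-0.3, -0.3, 4.4]
finger_gap: 0.0307
grip_force: 59.7
```

Request:
carry_out:
  moves:
    - {"tx":0,"ty":0,"tz":1,"wx":0,"wy":0,"wz":0,"claw":1}
    - {"tx":0,"ty":0,"tz":3,"wx":0,"wy":0,"wz":0,"claw":1}
    - {"tx":0,"ty":0,"tz":4,"wx":0,"wy":0,"wz":0,"claw":1}
    - {"tx":0,"ty":0,"tz":4,"wx":0,"wy":0,"wz":0,"claw":1}
    - {"tx":-2,"ty":2.7,"tz":2,"wx":0,"wy":0,"wz":0,"claw":1}
    - {"tx":-2.5,"ty":3.4,"tz":0,"wx":0,"wy":0,"wz":0,"claw":1}
    - {"tx":-2.5,"ty":3.4,"tz":0,"wx":0,"wy":0,"wz":0,"claw":1}
    - {"tx":-2.5,"ty":3.4,"tz":0,"wx":0,"wy":0,"wz":0,"claw":1}

```text
clock: 15.7
tcp_pos: [0.4798, -0.2117, 0.11]
orientation: [-0.0, 0.801, 0.599, 0.0]
wrist_force: [-0.1, 0.4, -1.1]
finger_gap: 0.0306
grip_force: 59.4
```

Request:
carry_out:
  moves:
    - {"tx":-2.2,"ty":3.1,"tz":0,"wx":0,"wy":0,"wz":0,"claw":1}
    - {"tx":-2.1,"ty":2.9,"tz":-1.5,"wx":0,"wy":0,"wz":0,"claw":1}
    - {"tx":0,"ty":0,"tz":-1,"wx":0,"wy":0,"wz":0,"claw":1}
    - {"tx":0,"ty":0,"tz":0,"wx":0,"wy":0,"wz":0,"claw":1}
    - {"tx":0,"ty":0,"tz":0,"wx":0,"wy":0,"wz":0,"claw":1}

```text
clock: 16.32
tcp_pos: [0.4389, -0.1538, 0.0853]
orientation: [0.001, 0.801, 0.599, 0.0]
wrist_force: [0.8, -0.3, -0.2]
finger_gap: 0.0302
grip_force: 59.4
```

```bash
python3 cap.py; python3 - <<'E'
from lid import *
c=read_camera("scene"); d=read_camera("top"); np.savez("s5.npz",**c)
W=pts(c)
a=cv2.resize(c["image"][160:260,285:385],(600,600),interpolation=cv2.INTER_CUBIC)
cv2.imwrite("pics/s5.png",a)
E
```

```text
tcp k -0.056 -0.0006 [ 0.4389 -0.1538  0.0853] [ 0.76 -0.28 -0.25] 16.325
scene 1574 normal [-0.002  0.001  1.   ] theta -0.002 mean [-0.007   0.0127  0.0679] min [-0.079 -0.092  0.064] max [0.076 0.091 0.072]
top 1876 normal [-0.    -0.001  1.   ] theta -0.0 mean [ 0.0079 -0.0014  0.0669] min [-0.075 -0.09   0.063] max [0.075 0.09  0.071]
scene [331 199  16  17 135] med [ 0.4312 -0.1636  0.1322] mid [ 0.4363 -0.1578  0.1343] ext [0.041 0.035 0.034] zmin/max 0.1174 0.1513
scene [394 237  19   5  52] med [ 0.4183 -0.3393  0.0989] mid [ 0.4245 -0.3344  0.0975] ext [0.032 0.037 0.011] zmin/max 0.092 0.1031
tcp k -0.0558 -0.0002 [ 0.4385 -0.1535  0.0851] [ 0.36 -1.23 -1.01] 16.525
scene 1566 normal [-0.003  0.002  1.   ] theta -0.003 mean [-0.0068  0.0132  0.0679] min [-0.078 -0.093  0.064] max [0.077 0.092 0.072]
top 1860 normal [-0.001 -0.002  1.   ] theta -0.001 mean [ 0.0082 -0.0015  0.0669] min [-0.075 -0.09   0.063] max [0.075 0.09  0.071]
```

View pics/s5.png

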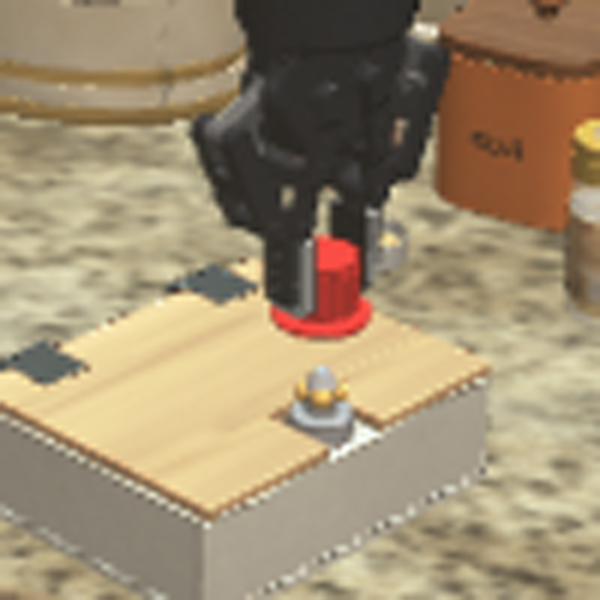

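The picture shows the lid shut flat and the cap upright in the fingers, with its flange centred near crop (321,313). It's straight above the stud, whose tip is at (321,368). One numeric check of the offset comes before the descent.

```bash
python3 - <<'E'
from h import *
from scipy.optimize import least_squares
c=np.load("s5.npz"); W=pts(c); hsv=cv2.cvtColor(c["image"],cv2.COLOR_BGR2HSV)
red=((hsv[...,0]<6)|(hsv[...,0]>174))&(hsv[...,1]>150)
n=np.hypot(W[...,0]-.4385,W[...,1]+.153)<.035
def fit(m,r):
    P=W[m][:,:2]; f=least_squares(lambda p:np.hypot(*(P-p).T)-r,[.4385,-.153],loss="soft_l1",f_scale=.002); print(len(P),r,f.x.round(4),np.abs(f.fun).mean().round(4))
fit(n&red&(W[...,2]>.122)&(W[...,2]<.142),.0165)
fit(n&red&(W[...,2]>.113)&(W[...,2]<.1195),.022)
g=n&(hsv[...,1]<60)
fit(g&(W[...,2]>.08)&(W[...,2]<.092)&(hsv[...,1]<80),.006)
print(ray(c,338.5,212.2,.1146).round(4),ray(c,338.5,221.5,.088).round(4))
v,u=np.nonzero(n&red&(W[...,2]>.105)); print("red",u.min(),u.max(),v.min(),v.max())
b=(np.hypot(W[...,0]-.4385,W[...,1]+.153)<.025)&(hsv[...,0]>10)&(hsv[...,0]<28)&(hsv[...,1]>110)&(W[...,2]>.07)&(W[...,2]<.09); v,u=np.nonzero(b); print("brass",len(u),u.mean(),v.mean(),u.min(),u.max(),ray(c,u.mean(),v.mean(),.0775))
E
```

```text
56 0.0165 [ 0.4385 -0.1509] 0.0017
11 0.022 [ 0.4425 -0.1479] 0.0022
17 0.006 [ 0.435  -0.1544] 0.0015
[ 0.4441 -0.1513  0.1146] [ 0.4431 -0.1521  0.088 ]
red 330 346 200 215
brass 22 337.8181818181818 225.4090909090909 334 342 [ 0.44057411 -0.15151724  0.0775    ]
```

Request:
carry_out:
  moves:
    - {"tx":0,"ty":0,"tz":-1,"wx":0,"wy":0,"wz":0,"claw":1}
    - {"tx":0,"ty":0,"tz":-1,"wx":0,"wy":0,"wz":0,"claw":1}
    - {"tx":0,"ty":0,"tz":-0.4,"wx":0,"wy":0,"wz":0,"claw":1}
    - {"tx":0,"ty":0,"tz":-0.3,"wx":0,"wy":0,"wz":0,"claw":1}
    - {"tx":0,"ty":0,"tz":0,"wx":0,"wy":0,"wz":0,"claw":1}
  newtons: 90

```text
clock: 17.35
tcp_pos: [0.4378, -0.1528, 0.0577]
orientation: [-0.0, 0.801, 0.599, -0.0]
wrist_force: [0.4, -0.5, -0.7]
finger_gap: 0.0292
grip_force: 88.9
```

Request:
carry_out:
  moves:
    - {"tx":0,"ty":0,"tz":-0.3,"wx":0,"wy":0,"wz":0,"claw":1}
    - {"tx":0,"ty":0,"tz":0,"wx":0,"wy":0,"wz":0,"claw":1}

```text
clock: 17.6
tcp_pos: [0.4379, -0.1528, 0.0548]
orientation: [0.0, 0.801, 0.599, 0.0]
wrist_force: [-0.1, 0.7, -0.3]
finger_gap: 0.0295
grip_force: 88.9
```

Request:
carry_out:
  moves:
    - {"tx":0,"ty":0,"tz":-0.3,"wx":0,"wy":0,"wz":0,"claw":1}
    - {"tx":0,"ty":0,"tz":0,"wx":0,"wy":0,"wz":0,"claw":1}

```text
clock: 17.85
tcp_pos: [0.4388, -0.1533, 0.0523]
orientation: [0.001, 0.801, 0.599, 0.0]
wrist_force: [0.5, -1.0, 1.9]
finger_gap: 0.0297
grip_force: 89.3
```

Request:
carry_out:
  moves:
    - {"tx":0,"ty":0,"tz":-0.2,"wx":0,"wy":0,"wz":0,"claw":1}
    - {"tx":0,"ty":0,"tz":0,"wx":0,"wy":0,"wz":0,"claw":1}

```text
clock: 18.1
tcp_pos: [0.4392, -0.1535, 0.0507]
orientation: [0.001, 0.801, 0.599, 0.001]
wrist_force: [2.2, -0.3, 4.5]
finger_gap: 0.0294
grip_force: 89.7
```

Contact with the balls shows at the expected height, with little lateral force, so I'll press on.

Request:
carry_out:
  moves:
    - {"tx":0,"ty":0,"tz":-0.2,"wx":0,"wy":0,"wz":0,"claw":1}
    - {"tx":0,"ty":0,"tz":0,"wx":0,"wy":0,"wz":0,"claw":1}

```text
clock: 18.35
tcp_pos: [0.4389, -0.1533, 0.0483]
orientation: [0.001, 0.801, 0.599, 0.001]
wrist_force: [2.8, -0.9, 2.5]
finger_gap: 0.0294
grip_force: 89.3
```

Request:
carry_out:
  moves:
    - {"tx":0,"ty":0,"tz":-0.2,"wx":0,"wy":0,"wz":0,"claw":1}
    - {"tx":0,"ty":0,"tz":0,"wx":0,"wy":0,"wz":0,"claw":1}

```text
clock: 18.6
tcp_pos: [0.4384, -0.153, 0.0456]
orientation: [0.0, 0.801, 0.599, 0.0]
wrist_force: [4.3, -1.4, -1.1]
finger_gap: 0.0295
grip_force: 89.1
```

Request:
carry_out:
  moves:
    - {"tx":0,"ty":0,"tz":-0.2,"wx":0,"wy":0,"wz":0,"claw":1}
    - {"tx":0,"ty":0,"tz":0,"wx":0,"wy":0,"wz":0,"claw":1}

```text
clock: 18.85
tcp_pos: [0.4379, -0.1529, 0.0432]
orientation: [-0.0, 0.801, 0.599, -0.0]
wrist_force: [4.6, -1.5, -3.8]
finger_gap: 0.0292
grip_force: 89.2
```

Request:
carry_out:
  moves:
    - {"tx":0,"ty":0,"tz":-0.3,"wx":0,"wy":0,"wz":0,"claw":1}
    - {"tx":0,"ty":0,"tz":-0.2,"wx":0,"wy":0,"wz":0,"claw":1}
    - {"tx":0,"ty":0,"tz":0,"wx":0,"wy":0,"wz":0,"claw":1}

```text
clock: 19.23
tcp_pos: [0.4378, -0.1529, 0.0389]
orientation: [0.0, 0.801, 0.599, -0.0]
wrist_force: [4.0, -1.4, 0.4]
finger_gap: 0.0297
grip_force: 89.7
```

Request:
carry_out:
  moves:
    - {"tx":0,"ty":0,"tz":-0.1,"wx":0,"wy":0,"wz":0,"claw":1}
    - {"tx":0,"ty":0,"tz":0,"wx":0,"wy":0,"wz":0,"claw":1}

```text
clock: 19.48
tcp_pos: [0.4379, -0.153, 0.0388]
orientation: [0.0, 0.801, 0.599, -0.0]
wrist_force: [0.2, -0.8, 9.6]
finger_gap: 0.0295
grip_force: 90.7
```

Seated: z has stopped at the predicted 0.0388 and the force is rising. I'll press a little harder.

Request:
carry_out:
  moves:
    - {"tx":0,"ty":0,"tz":-0.1,"wx":0,"wy":0,"wz":0,"claw":1}
    - {"tx":0,"ty":0,"tz":-0.05,"wx":0,"wy":0,"wz":0,"claw":1}
    - {"tx":0,"ty":0,"tz":0,"wx":0,"wy":0,"wz":0,"claw":1}

```text
clock: 19.85
tcp_pos: [0.4379, -0.153, 0.0387]
orientation: [0.001, 0.801, 0.599, 0.0]
wrist_force: [-3.1, 2.2, 21.1]
finger_gap: 0.0295
grip_force: 92.0
```

Request:
carry_out:
  moves:
    - {"tx":0,"ty":0,"tz":0,"wx":0,"wy":0,"wz":0,"claw":1}
    - {"tx":0,"ty":0,"tz":0,"wx":0,"wy":0,"wz":0,"claw":1}
    - {"tx":0,"ty":0,"tz":0,"wx":0,"wy":0,"wz":0,"claw":1}
    - {"tx":0,"ty":0,"tz":0,"wx":0,"wy":0,"wz":0,"claw":1}

```text
clock: 20.35
tcp_pos: [0.4379, -0.153, 0.0387]
orientation: [0.001, 0.801, 0.599, 0.0]
wrist_force: [-3.7, 2.2, 21.8]
finger_gap: 0.0294
grip_force: 91.9
```

```bash
python3 cap.py; python3 - <<'E'
from h import *
c=read_camera("scene")
cv2.imwrite("pics/s6.png",cv2.resize(c["image"][150:270,275:455],(800,533),interpolation=cv2.INTER_CUBIC))
E
```

```text
tcp k -0.0555 0.0005 [ 0.4379 -0.153   0.0387] [-3.69  2.2  21.8 ] 20.35
scene 1342 normal [-0.003  0.     1.   ] theta -0.003 mean [-0.0077  0.0215  0.0679] min [-0.079 -0.095  0.064] max [0.078 0.091 0.072]
top 1827 normal [-0.001 -0.     1.   ] theta -0.001 mean [ 0.0105 -0.0029  0.067 ] min [-0.075 -0.09   0.063] max [0.075 0.09  0.071]
scene [330 216  16  16 126] med [ 0.43   -0.1631  0.0849] mid [ 0.4341 -0.1558  0.0877] ext [0.039 0.036 0.033] zmin/max 0.071 0.1043
scene [394 237  19   5  52] med [ 0.4183 -0.3389  0.0983] mid [ 0.4241 -0.3342  0.0976] ext [0.029 0.037 0.011] zmin/max 0.0922 0.103
```

View pics/s6.png

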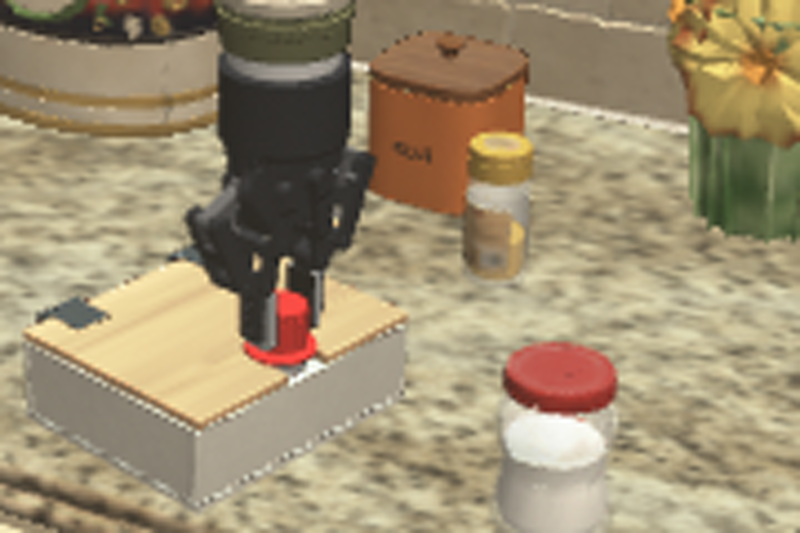

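The picture shows the lid shut flat. The cap sits on the stud collar at crop (281,335) with the fingers gripping it, and they press it down with about 22 N. I'll hand in now.

```bash
python3 -c "
from workcell import env
print(env.hand_in())"
```

```text
the job is handed in; nothing more can be done
None
```

The job is handed in: the lid is fully shut and the red cap has clicked home on the stud, with the fingers still gripping it and pressing down at about 22 N. On the first try at the lid the fingers slipped through its notch and jammed, with the wrist force reading about 75 N in total (limit 120 N). I can't tell whether the gripper's body passed its 40 N limit then.

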